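# Sweep the nuts down the tray's spout and shut their drawer

### The arm

A 6-joint arm with a two-finger parallel gripper is mounted at the origin on a cart in front of the work surface, level with it; the furniture and walls round the work are solid. World frame = base frame: x ahead of the robot, y to its left, z up, the work surface at z = 0. Lengths are in mm, angles in rad, forces in N, time in s.
With the tool pointing down it reaches from about 350 to 1000 mm from the base axis. Payload 7.1 kg.
Tool frame: the origin (TCP) lies on the centre line of the jaws, within the pads' length; the fingertips stand 25 mm ahead of it and the grasp point (between the pads) lies 6 mm ahead of it; z points along the fingers, y is the direction in which the jaws open and shut (so a half turn about z gives the same grasp; the last joint's range is limited). The gripper opens to 85 mm and grips with 20 to 120 N. Pads are 22 mm wide; open, the fingers measure 114 mm over their backs; the gripper's body (76 mm by 85 mm) begins 54 mm behind the grasp point. The pads swing forward as they close: fully open they stand 13 mm farther back than shut.
Start: joints at [1.157, 0.423, 1.63, -0, 1.089, -0.019], TCP at [240.357, 576.917, 256.319] pointing down, gripper open.
Joint ranges: [-3, 3], [-0.9, 2.11], [0.09, 2.58], [-1.31, 4.45], [0.11, 2.69], [-2.54, 2.54]. Speed limits (rad/s): [2.39, 2.39, 3.01, 3.14, 3.14, 3.14].

### API

Orientations are given as a 3x3 rotation matrix whose columns are the frame's x, y, z axes.
In Python, from plant import ctrl, imaging, workorder, current_t, current_q, current_joint_vel, current_effort, current_eef_pos, current_tcp_rot, current_ft_force, current_moment, current_width gives the robot as it stands. Calls block until the motion is done:
- ctrl.move_to(position, orientation): joint-space move of the TCP to a pose.
- ctrl.line_to(position, vel=150, ori=None): straight line of the TCP; ori=None keeps the orientation; vel is the mean speed in mm/s.
- ctrl.goto_joints(angles): joint-space move.
- ctrl.grip(opening, f_grip=None): opening from 0.0 (shut) to 1.0 (fully open); f_grip is the grip in N (None keeps the last); returns when the fingers have stopped.
- ctrl.wait(seconds).
- ctrl.inverse_kinematics(position, orientation): joint angles nearest the present ones, or None.
- imaging.read_camera(name): name is "side" or "top"; returns the picture (400x640x3 uint8, blue, green, red); there is no depth.
- imaging.calibration(name): a dict with "fovy" (degrees; the focal length in pixels is half the picture's height over the tangent of half this angle, whatever the lens; pixels are square), "cx", "cy" (the principal point, pixels), "R" (3x3) and "t" (3): a world point X has camera coordinates R X + t. Camera axes: x right, y down, z forward; pixel columns grow to the right and rows downward; lengths in mm; the calibration is good to about 2 mm. A picture is of the moment at which its call begins. calibration takes no time and is no camera call.
A pose or a line that the arm cannot do raises ctrl.PlanningError and nothing moves.
- workorder.finish_job(): hands the job in, once; it reports no verdict.
Readings, each from a call of its own:
- current_t(): time.
- current_q(): joint angles.
- current_joint_vel(): joint speeds.
- current_effort(): joint torques, N m.
- current_eef_pos(): TCP position.
- current_tcp_rot(): TCP orientation.
- current_ft_force(): force on the tool from outside, world axes, zero at the start.
- current_moment(): the same for the moment, N m.
- current_width(): opening from 0.0 (shut) to 1.0 (fully open).
Only numpy, scipy, OpenCV 4.12 (cv2) and the standard library are available. Lean on these libraries where they do the work, as an engineer would, in place of code of your own. Each camera call takes 0.05 s, during which the arm holds its last target. There are 200 camera calls.

### The job

Put the four loose hex nuts away: with the fingertips, sweep them across the sorting tray and out along its spout so that all four drop into the open drawer below, then push that drawer fully shut. Only push - do not pick up or lift any nut - and let the two hex bolts stay lying in the tray and everything else stay where it is.

Things in the scene. Friction and masses are not known exactly. Their poses are not given: they have to be found in the camera images.
- nut0: loose steel hex nut (M16): 24 mm across flats, 27.7 mm across corners, 13 mm high, 34 g; lies flat on the tray floor; origin at its centre (6.5 mm above the floor), z up along its bore
- nut1: loose steel hex nut (M16): 24 mm across flats, 27.7 mm across corners, 13 mm high, 34 g; lies flat on the tray floor; origin at its centre (6.5 mm above the floor), z up along its bore
- nut2: loose steel hex nut (M16): 24 mm across flats, 27.7 mm across corners, 13 mm high, 34 g; lies flat on the tray floor; origin at its centre (6.5 mm above the floor), z up along its bore
- nut3: loose steel hex nut (M16): 24 mm across flats, 27.7 mm across corners, 13 mm high, 34 g; lies flat on the tray floor; origin at its centre (6.5 mm above the floor), z up along its bore
- bolt0: steel hex bolt (M16 x 70) lying in the tray, to be left there: 80 mm long over all, head 24 mm across flats and 10 mm thick, shank 16 mm thick, about 150 g; origin on its axis near mid-length, its x axis runs from head to shank end (nearly level)
- bolt1: steel hex bolt (M16 x 70) lying in the tray, to be left there: 80 mm long over all, head 24 mm across flats and 10 mm thick, shank 16 mm thick, about 150 g; origin on its axis near mid-length, its x axis runs from head to shank end (nearly level)
- tray_floor (a point): middle of the sorting tray's floor (upper face): a fixed, level plywood tray 130 mm above the bench on two stacked parts cases, left of the cabinet. x to the back, y away from the drawer, z up. Floor x -113 to +113 mm, y -105 to +120 mm, wooden lips 14 mm high, 9 mm thick. Nuts start at x -55 to +60, y -85 to +55 mm; bolts lie along the side lips at x = -97 and +97 mm
- tray_mouth (a point): middle of the tray's mouth, on the floor, at x +18, y -170 mm in the tray's frame (same axes). From y = -105 mm to here two slanting lips narrow the tray from its full width to the mouth, 60 mm wide; the floor runs on level and without a step into the spout
- spout_end (a point): middle of the spout's open end, on its floor, at x +18, y -218 mm in the tray's frame (same axes). The spout is a level sheet-metal channel 60 mm wide inside, 48 mm long, sides 14 mm high. A nut pushed over this end (to -y) drops 60 mm into the open drawer; the end lies about 10 mm inside the drawer's left wall, and the drawer's front passes 5 mm below the spout
- drawer_floor (a point): middle of the floor (upper face) of the open drawer, the upper left one of the small blue cabinet with a nut drawn on its card (a few dark pins are drawn on its bottom); 70 mm above the bench, moves with the drawer. Inside, the drawer is 126 mm long (x) and 83 mm wide (y), side walls 42 mm high. x points into the cabinet (the way it shuts), y to the left, z up
- drawer_front (a point): middle of the drawer's front face, 95 mm above the bench, moves with it; axes as drawer_floor: push to +x to shut. Face 91 mm wide, 68 to 122 mm above the bench; in its middle a pull 32 mm wide stands 14 mm out, 82 to 92 mm above the bench. The spout ends 33 mm left (+y) of the face's middle: its right half is clear above. Cabinet top: 132 mm
- parts_drawers_drawer2 (a joint): how far the drawer is open, m: 0 = fully shut, 0.09 = fully open; starts at 0.080 to 0.090. It slides easily (under 2 N) and stays where it is left
- parts_drawers: the drawer cabinet, 150 mm deep (x), 200 wide (y), 132 high, fixed for the run, but its place and its yaw vary, tray and cases with it; origin under its middle, x to its back
- box_nails: small carton, 45 x 70 x 36 mm, on the bench before the cabinet; leave alone; origin under its middle
- wax_tin: round tin, 66 mm across, 26 mm high, on the bench left of the tray, nearer the robot; leave alone; origin under its middle
- tape_measure: tape measure standing on the bench left of the tray, 35 x 90 x 66 mm; leave alone; origin under its middle
There are look-alikes about, which are no part of the job. What is shaped like the bolt1 but purple or turquoise is not meant.

How it is judged:
By the outcome, as a careful person would: the job done as asked, in the order asked, and still so for the second after the job is handed in, with the robot touching nothing.
It also fails if it takes over 72 s, if anything falls off the work surface, if the arm or the gripper's body presses on something with over 40 N, if the wrist force passes 120 N, or if a joint passes its speed limit or range.

## Working session

There is one attempt and no reset: what is moved stays moved. The work goes in short steps, each a Python script; the robot and the scene stay as the last script left them, time stands still between calls to the robot, and variables do not carry over. Pictures are saved under pics/ and viewed, about 8 in all and at most 12, crops included, and the job is handed in when it is done.

```bash
ls; mkdir -p pics
python3 - <<'E'
from plant import imaging,current_t
import cv2,numpy as np
for n in("side","top"):
    im=imaging.read_camera(n); cv2.imwrite(f"pics/{n}0.png",im)
    c=imaging.calibration(n); print(n,c)
print(current_t())
E
```

```text
pics
side {'fovy': 49.07787195848968, 'cx': 318.36322270494657, 'cy': 200.26948746197246, 'R': array([[-9.99895131e-01, -6.22883437e-04, -1.44685244e-02],
       [ 1.14965115e-02,  5.73406888e-01, -8.19190070e-01],
       [ 8.80661149e-03, -8.19270500e-01, -5.73339595e-01]]), 't': array([ 602.47165595,  115.88611255, 1406.90872265])}
top {'fovy': 47.28349466520019, 'cx': 317.4957662284188, 'cy': 194.99557949611838, 'R': array([[ 0.44230549, -0.89679007, -0.011551  ],
       [-0.74872174, -0.36212518, -0.55523069],
       [ 0.49374246,  0.25423006, -0.83161617]]), 't': array([-303.89168446,  500.65634964, 1250.92000364])}
0.1
```

View pics/side0.png

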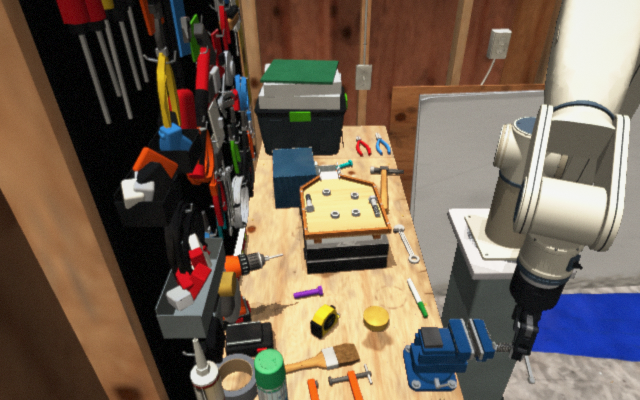

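View pics/top0.png

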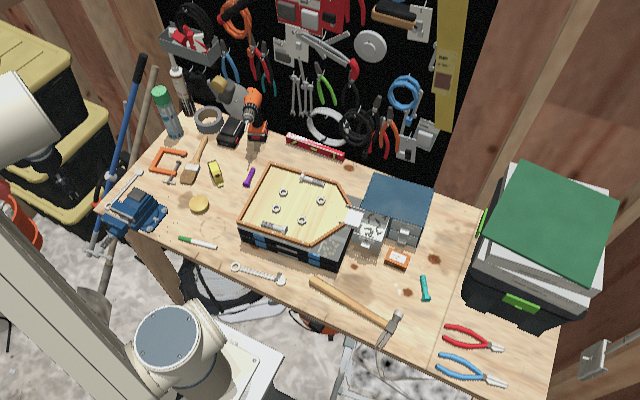

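The side view shows the tray at about (345,205), with four nuts near (327,191), (355,197), (334,214) and (355,212). In the top view the tray is at about (295,210), the spout near (355,215) and the open drawer near (370,235). I'll enlarge both around the tray.

Run:
```python
import cv2,numpy as np
a=cv2.imread("pics/top0.png")[150:280,230:440]; b=cv2.imread("pics/side0.png")[140:275,265:405]
a=cv2.resize(a,None,fx=3.8,fy=3.8,interpolation=cv2.INTER_CUBIC)
b=cv2.resize(b,None,fx=4,fy=4,interpolation=cv2.INTER_CUBIC)
cv2.imwrite("pics/a.png",a);cv2.imwrite("pics/b.png",b)
```

```text
(no output)
```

View pics/a.png

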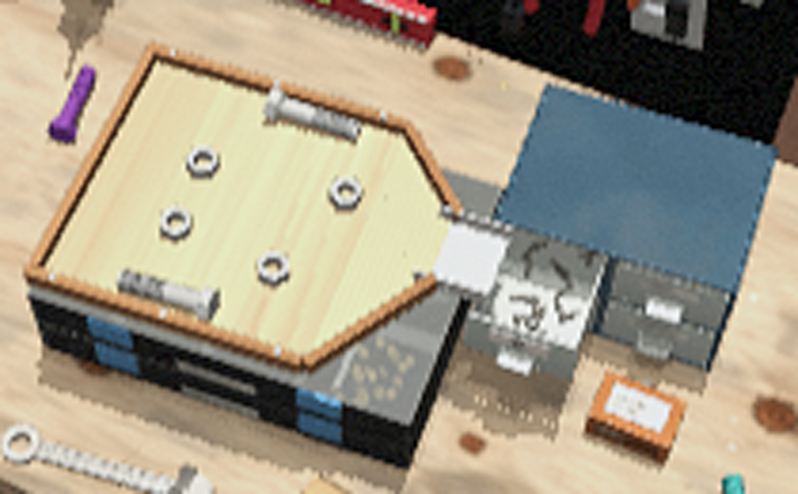

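View pics/b.png

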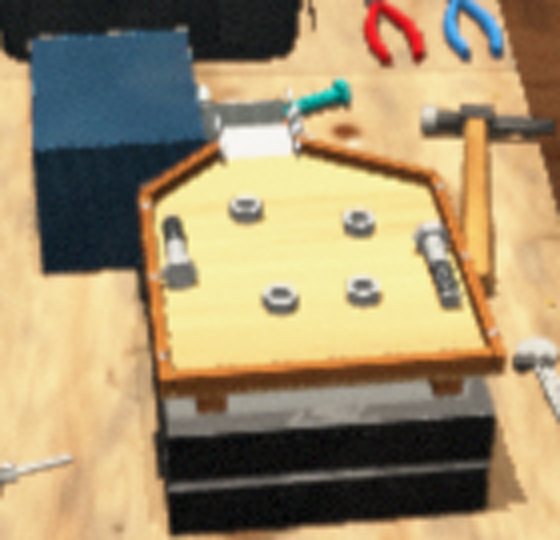

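The crops show nuts at a.png (203,161), (345,193), (175,223), (272,268) and b.png (246,208), (358,221), (281,298), (363,290). Bolts lie along both side lips, and the white spout ends over the open drawer. Next I'll find the tray frame from the lip corners and the nuts from blobs.

```bash
cat > h.py <<'E'
import numpy as np,cv2
from plant import imaging
def ray(n,uv,z,h=400):
    c=imaging.calibration(n); f=h/2/np.tan(np.radians(c["fovy"]/2))
    d=c["R"].T@np.array([(uv[0]-c["cx"])/f,(uv[1]-c["cy"])/f,1]); o=-c["R"].T@np.array(c["t"])
    return (o+d*(z-o[2])/d[2])
def proj(n,X):
    c=imaging.calibration(n); f=200/np.tan(np.radians(c["fovy"]/2)); p=c["R"]@np.array(X)+c["t"]
    return np.array([c["cx"]+f*p[0]/p[2],c["cy"]+f*p[1]/p[2]])
def fit(src,dst):  # 2D rigid src->dst
    s,d=np.array(src,float),np.array(dst,float); ms,md=s.mean(0),d.mean(0)
    U,_,V=np.linalg.svd((s-ms).T@(d-md)); R=(U@V).T
    return R,md-R@ms
E
python3 - <<'E'
from h import *
A=lambda x,y:(230+x/3.8-.37,150+y/3.8-.37); B=lambda x,y:(265+x/4-.375,140+y/4-.375)
tray=[(122,129),(-122,129),(-122,-108),(122,-108)]
a=[ray("top",A(*p),144)[:2] for p in [(153,45),(27,270),(305,365),(405,122)]]
# side view: (y=+) near edge corners: right = front(-x)?
b=[ray("side",B(*p),144)[:2] for p in [(160,378),(503,357),(436,175),(142,188)]]
for n,p in(("top",a),("side",b)):
    R,t=fit(tray,p); print(n,np.round(p,1).tolist(),"yaw",np.arctan2(R[1,0],R[0,0]),"t",t, "res",np.round((np.array(tray)@R.T+t-p),1).tolist())
Rc,t=fit(tray+tray,a+b)
print(Rc,t)
for n,off,(x0,x1,y0,y1) in(("top",A,(0,0,0,0)),("side",B,(0,0,0,0))):
    im=cv2.imread(f"pics/{n}0.png"); 
    loc=[]
    poly=[(105,112),(-105,112),(-105,-100),(8,-165),(30,-165),(105,-100)]
    m=np.zeros(im.shape[:2],np.uint8)
    cv2.fillPoly(m,[np.array([proj(n,[*(Rc@p+t),130]) for p in poly]).round().astype(int)],255)
    hsv=cv2.cvtColor(im,cv2.COLOR_BGR2HSV); g=((hsv[...,1]<60)&(m>0)).astype(np.uint8)
    g=cv2.morphologyEx(g,cv2.MORPH_CLOSE,np.ones((3,3)))
    N,_,st,ce=cv2.connectedComponentsWithStats(g)
    for i in range(1,N):
        if st[i,4]>12:
            P=ray(n,ce[i],138)[:2]; print(n,ce[i].round(1),st[i],"world",P.round(1),"tray",(Rc.T@(P-t)).round(1))
E
```

```text
top [[636.8, 145.6], [399.6, 124.4], [420.4, -109.1], [657.2, -82.1]] yaw 0.09534954863637429 t [529.4881539    9.26642114] res [[1.9, 3.7], [-3.8, 1.6], [-2.1, -0.8], [4.0, -4.5]]
side [[638.1, 153.2], [400.2, 134.3], [422.7, -99.7], [658.8, -85.6]] yaw 0.08001752387946212 t [530.77806567  15.06851829] res [[3.9, 0.2], [-1.3, -0.4], [-4.9, -2.7], [2.2, 2.8]]
[[ 0.99616191 -0.08752972]
 [ 0.08752972  0.99616191]] [530.13270108  12.16712408]
top [297.8 206.8] [ 244  170  102   72 4301] world [525.5 -14.7] tray [ -7.  -26.4]
side [326.  191.2] [322 188   8   7  43] world [576.5 -66.7] tray [ 39.3 -82.6]
side [354.2 194.9] [351 192   8   7  44] world [488.5 -43.8] tray [-46.4 -52.1]
side [308.9 203.5] [306 194   8  18  89] world [ 6.294e+02 -4.000e-01] tray [ 97.7 -21.2]
side [373.9 204.9] [368 195  12  22 102] world [433.  11.] tray [-96.9   7.3]
side [355.3 211.7] [352 208   8   8  54] world [491.3  44. ] tray [-35.9  35.1]
side [334.6 213.8] [331 210   8   8  51] world [552.7  53.5] tray [26.1 39.2]
```

Run:
```python
from h import *
A=lambda x,y:(230+x/3.8-.37,150+y/3.8-.37); B=lambda x,y:(265+x/4-.375,140+y/4-.375)
yaw=.0875;R=np.array([[np.cos(yaw),-np.sin(yaw)],[np.sin(yaw),np.cos(yaw)]]);t=np.array([530.1,12.2])
for nm,p in dict(nutA=(203,161),nutB=(345,193),nutC=(175,223),nutD=(272,268)).items():
    P=ray("top",A(*p),138)[:2]; print(nm,P.round(1),(R.T@(P-t)).round(1))
for nm,f,n,p,z in (("spoutend far top",A,"top",(513,228),144),("spoutend near floor",A,"top",(490,297),130),("mouth near lip",A,"top",(437,283),144),("mouth far lip",A,"top",(458,212),144),
  ("S floor end L",B,"side",(220,127),130),("S floor end R",B,"side",(292,130),130),("S mouth L",B,"side",(222,158),130),("S mouth R",B,"side",(298,153),130),
  ("cab top front-left top",A,"top",(495,213),132),("cab top front-right",A,"top",(738,290),132),("cab top back-left",A,"top",(545,88),132),("cab back-right",A,"top",(776,150),132),
  ("drawer face TR",A,"top",(570,350),122),("drawer face TL",A,"top",(462,318),122)):
    P=ray(n,f(*p),z)[:2]; print(nm,P.round(1),(R.T@(P-t)).round(1))
im=cv2.imread("pics/top0.png");hsv=cv2.cvtColor(im,cv2.COLOR_BGR2HSV)
print(hsv[200:215,285:300,1])
```

```text
nutA [553.6  52. ] [26.9 37.6]
nutB [576.2 -66.5] [ 39.1 -82.4]
nutC [491.2  43.5] [-36.   34.5]
nutD [488.  -45.7] [-47. -54.]
spoutend far top [ 601.  -202.6] [  51.9 -220.2]
spoutend near floor [ 543.1 -208.8] [  -6.4 -221.3]
mouth near lip [ 528.9 -169.2] [ -17.  -180.6]
mouth far lip [ 595.8 -157.3] [  50.6 -174.6]
S floor end L [ 596.5 -201.2] [  47.5 -218.3]
S floor end R [ 535.  -194.8] [ -13.2 -206.6]
S mouth L [ 594.9 -151.3] [  50.2 -168.6]
S mouth R [ 531.3 -157.8] [ -13.7 -169.4]
cab top front-left top [ 615.1 -181.9] [  67.7 -200.8]
cab top front-right [ 632.2 -380.8] [  67.4 -400.4]
cab top back-left [ 748.5 -170.4] [ 201.6 -201. ]
cab back-right [ 772.2 -365.6] [ 208.2 -397.5]
drawer face TR [ 531.3 -281.6] [ -24.5 -292.8]
drawer face TL [ 520.7 -195.3] [ -27.5 -205.9]
[[50 49 47 47 48 50 50 49 48 51 47 47 46 45 47]
 [50 47 49 47 49 50 50 49 50 51 47 45 46 46 48]
 [48 47 47 49 50 51 49 48 52 48 45 46 47 46 49]
 [47 44 46 49 51 49 47 48 52 46 46 46 45 48 49]
 [45 45 47 50 52 48 48 52 47 46 46 49 46 48 49]
 [45 48 49 51 50 48 49 51 46 47 46 48 48 47 49]
 [46 47 49 51 48 49 51 47 46 46 47 48 47 49 50]
 [47 49 51 48 48 49 53 46 45 46 47 49 48 50 51]
 [47 50 51 48 49 51 48 45 46 47 47 48 49 52 48]
 [49 50 49 47 48 51 46 45 45 47 47 48 51 53 47]
 [51 51 48 47 52 49 45 46 47 48 49 48 50 50 47]
 [52 50 47 49 51 46 44 47 45 48 48 49 53 49 49]
 [50 47 49 51 48 46 46 47 47 47 49 50 51 45 49]
 [48 48 51 52 46 46 46 47 46 48 48 50 47 47 47]
 [45 49 49 47 45 45 46 49 49 47 49 49 45 49 49]]
```

The nuts agree between the two views to within about 2 mm. The tray frame checks out too: the bolts come out at x≈±97, the mouth at y≈-170 and the spout end at y≈-219. I'll use the fingers with a 16 mm gap as a cradle and push one nut at a time, starting with nut B and a guarded descent.

```bash
cat > r.py <<'E'
from h import *
from plant import ctrl,current_t,current_q,current_eef_pos,current_tcp_rot,current_ft_force,current_width
yaw=.0875;R=np.array([[np.cos(yaw),-np.sin(yaw)],[np.sin(yaw),np.cos(yaw)]]);t0=np.array([530.1,12.2])
T=lambda p,z:np.array([*(R@np.array(p,float)+t0),z])
UP=188.
def ori(d,s):   # tool x along s*d (tray frame), z down
    x=np.array([*(R@(np.array(d)/np.linalg.norm(d))),0])*s; z=np.array([0,0,-1.]); return np.column_stack([x,np.cross(z,x),z])
def sgn(d):     # the half turn nearer the present tool heading
    return 1 if ori(d,1)[:,0]@current_tcp_rot()[:,0]>0 else -1
OFF=21.
def push(pts,z,vel=90,guard=False,lead=33):
    pts=[np.array(p,float) for p in pts]; ds=[(b-a)/np.linalg.norm(b-a) for a,b in zip(pts,pts[1:])]
    s=sgn(ds[0]); o=ori(ds[0],s); st=pts[0]-ds[0]*lead
    p=current_eef_pos()
    if p[2]<UP-3: ctrl.line_to([p[0],p[1],UP],vel=150)
    ctrl.move_to(T(st,UP),o)
    if guard:
        ctrl.line_to(T(st,z+9),vel=80); f0=current_ft_force()
        for zz in np.arange(z+7,z-.1,-2):
            ctrl.line_to(T(st,zz),vel=30); f=current_ft_force()-f0
            print("z",zz,"dF",f.round(1))
            if abs(f[2])>4: z=zz+4; ctrl.line_to(T(st,z),vel=30); print("floor felt, z->",z); break
    else: ctrl.line_to(T(st,z),vel=120)
    for i,(d,e) in enumerate(zip(ds,pts[1:])):
        if i:
            a=np.arccos(np.clip(d@ds[i-1],-1,1)); c=pts[i]-d*OFF; L=np.linalg.norm(T(c,z)-current_eef_pos())
            if a>.02: ctrl.line_to(T(c,z),vel=max(5,min(60,L*.9/a)),ori=ori(d,s))
        ctrl.line_to(T(e-d*OFF,z),vel=vel)
    print("end",current_eef_pos().round(1),"F",current_ft_force().round(1),"t",current_t())
    p=current_eef_pos(); ctrl.line_to([p[0],p[1],UP],vel=150); return z
def snap(name,n="top",box=(225,145,425,275),k=3):
    im=imaging.read_camera(n); cv2.imwrite(f"pics/{name}_full.png",im); x0,y0,x1,y1=box
    cv2.imwrite(f"pics/{name}.png",cv2.resize(im[y0:y1,x0:x1],None,fx=k,fy=k,interpolation=cv2.INTER_CUBIC))
E
python3 - <<'E'
from r import *
print(current_tcp_rot().round(2).tolist(),current_width())
ctrl.grip(16/85); print(current_width(),current_t())
z=push([(39,-82),(18,-145),(18,-240)],159,guard=True)
print(z,current_q(),current_t())
snap("b1")
E
```

```text
[[-0.92, 0.38, -0.0], [0.38, 0.92, -0.0], [-0.0, -0.0, -1.0]] 0.9983177130954123
0.19301779884454034 0.7583
z 166.0 dF [ 1.  -1.1  0. ]
z 164.0 dF [ 0.4 -0.3  0.4]
z 162.0 dF [ 0.9  0.1 -0.7]
z 160.0 dF [-0.7 -0.9 -0.5]
end [ 567.1 -203.9  159. ] F [-0.2  0.5 -0.7] t 7.4
159 [-3.64311835e-01  4.73460927e-01  1.72873825e+00  4.24382229e-05
  9.37270729e-01 -4.52413576e-01] 7.7417
```

View pics/b1.png

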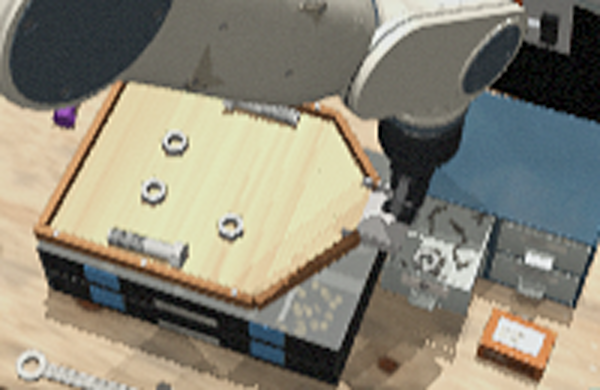

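Three nuts remain in the tray, and nut B appears to be in the drawer at about (430,262). Next is nut D, kept clear of the front bolt's head.

Run:
```python
from r import *
push([(-47,-54),(-47,-72),(18,-150),(18,-240)],159)
snap("b2")
```

```text
end [ 567.  -203.9  158.9] F [-0.4 -0.6 -0.3] t 13.7583
```

View pics/b2.png

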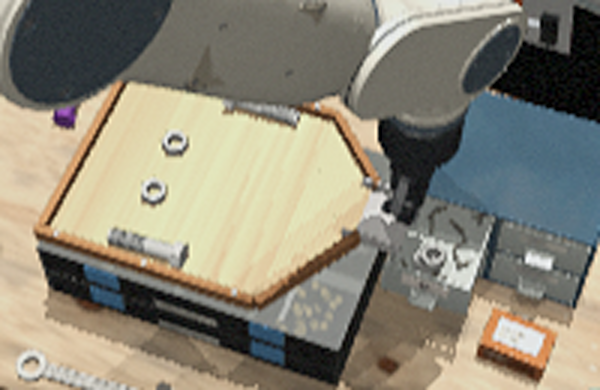

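Nut D is out of the tray, and nuts A and C have not moved. I'll push both of those now.

Run:
```python
from r import *
push([(27,38),(18,-145),(18,-240)],159,vel=110)
push([(-36,35),(18,-145),(18,-240)],159,vel=110)
p=current_eef_pos(); ctrl.line_to(T((-75,-272),UP),vel=150); ctrl.grip(0)
snap("b3",box=(230,150,430,280)); print(current_eef_pos(),current_t())
```

```text
end [ 567.  -204.   158.9] F [ 1.2 -1.  -0.3] t 18.85
end [ 567.  -203.9  158.9] F [ 0.2  0.7 -0.5] t 24.1583
[ 479.47537886 -264.98949569  187.9332316 ] 25.7167
```

View pics/b3.png

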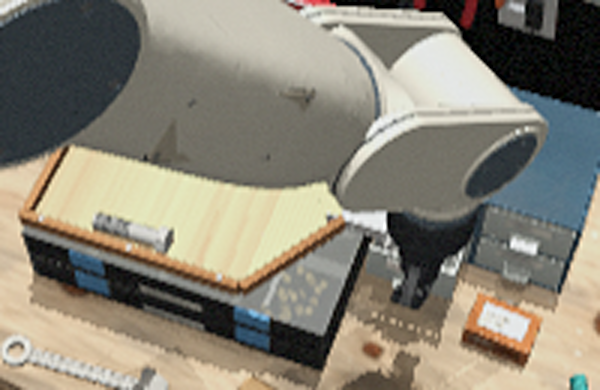

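The arm hides the drawer, so I'll swing clear and check the nuts before shutting it.

Run:
```python
from r import *
p=current_eef_pos(); ctrl.line_to([p[0],p[1],255],vel=200)
ctrl.goto_joints([1.157,0.423,1.63,0,1.089,-0.019])
im1=imaging.read_camera("top"); im2=imaging.read_camera("side"); print(current_t())
cv2.imwrite("pics/c_top.png",im1);cv2.imwrite("pics/c_side.png",im2)
a=cv2.resize(im1[190:260,290:420],None,fx=6,fy=6,interpolation=cv2.INTER_CUBIC)
a=a[:,:780]; b=cv2.resize(im1[155:255,230:360],None,fx=3,fy=3); c=cv2.resize(im2[140:240,290:420],None,fx=3,fy=3)[:300]
o=np.zeros((420+180,780,3),np.uint8); o[:420]=a; b=cv2.resize(b,(390,300))[:180*1+120]; o[420:,:234]=cv2.resize(b,(234,180)); o[420:,240:474]=cv2.resize(c,(234,180))
cv2.imwrite("pics/c.png",o)
```

```text
29.3667
```

View pics/c.png

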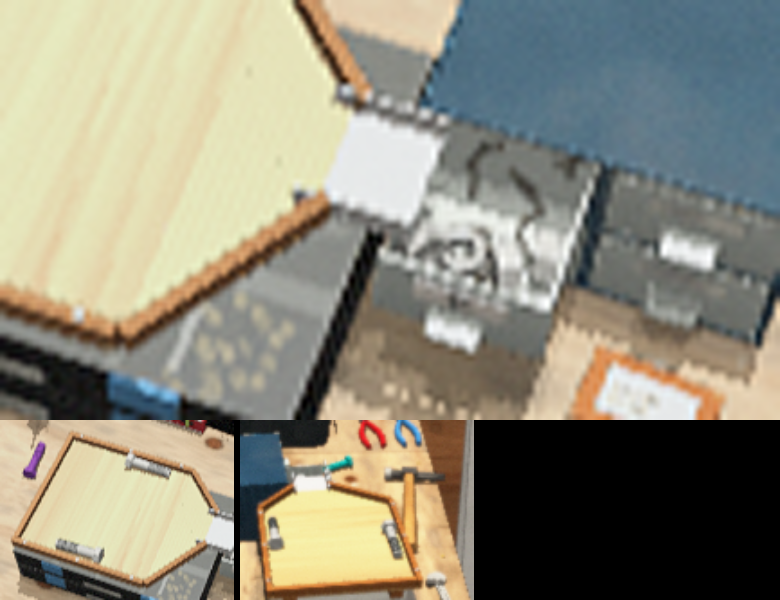

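The tray and spout are empty and the bolts have not moved, but I can only see one nut clearly in the drawer, at about (460,250). I'll difference against the first pictures to account for the other three.

Run:
```python
from r import *
o=[]
for n in("top","side"):
    a=cv2.imread(f"pics/{n}0.png");b=cv2.imread(f"pics/c_{n}.png")
    d=cv2.absdiff(a,b).max(2); g=(d>35).astype(np.uint8); g=cv2.morphologyEx(g,cv2.MORPH_CLOSE,np.ones((3,3)))
    N,_,st,ce=cv2.connectedComponentsWithStats(g)
    for i in range(1,N):
        if st[i,4]>3: print(n,ce[i].round(0),st[i,2:],"bench-tray",(R.T@(ray(n,ce[i],80)[:2]-t0)).round(0))
k=12
for f,n,(x0,y0,x1,y1) in (("top0","top",(352,208,392,252)),("c_top","top",(352,208,392,252))):
    im=cv2.imread(f"pics/{f}.png")[y0:y1,x0:x1]; o.append(cv2.resize(im,(390,429),interpolation=cv2.INTER_CUBIC))
cv2.imwrite("pics/d.png",np.hstack(o))
print({k:proj("top",T(p,z)).round(0).tolist() for k,p,z in (("spoutmid",(18,-218),130),("floor mid",(37+10,-251),70),("land",(18,-235),77))})
```

```text
top [22. 80.] [2 2 4] bench-tray [ 183. 1233.]
top [26. 86.] [ 5  7 12] bench-tray [ 162. 1197.]
top [30. 90.] [2 2 4] bench-tray [ 148. 1168.]
top [ 58. 151.] [2 3 4] bench-tray [-59. 863.]
top [ 36. 171.] [ 8  6 14] bench-tray [-157.  877.]
top [ 61. 181.] [11  9 48] bench-tray [-162.  769.]
top [ 72. 186.] [3 4 7] bench-tray [-166.  722.]
top [ 66. 190.] [3 4 6] bench-tray [-184.  732.]
top [283. 193.] [ 9  8 55] bench-tray [58. 56.]
top [ 77. 194.] [4 5 9] bench-tray [-186.  688.]
top [ 70. 196.] [3 4 6] bench-tray [-202.  702.]
top [320. 201.] [10  9 62] bench-tray [ 71. -69.]
top [276. 209.] [ 9  9 57] bench-tray [-7. 52.]
top [302. 221.] [10 10 59] bench-tray [-18. -41.]
top [369. 233.] [ 30  13 176] bench-tray [  16. -251.]
top [ 46. 258.] [2 3 4] bench-tray [-411.  628.]
top [ 56. 269.] [2 3 4] bench-tray [-429.  576.]
side [543. 102.] [3 6 8] bench-tray [-1076.  -816.]
side [572. 105.] [ 49  15 146] bench-tray [-1191.  -764.]
side [587. 100.] [6 2 7] bench-tray [-1298.  -817.]
side [536. 167.] [ 29 118 278] bench-tray [-750. -247.]
side [539. 110.] [ 5  9 24] bench-tray [-1
[... 2658 characters left out ...]
de [564. 251.] [4 1 4] bench-tray [-603.  203.]
side [598. 251.] [3 2 4] bench-tray [-697.  212.]
side [578. 260.] [3 3 5] bench-tray [-620.  243.]
side [514. 269.] [ 5 14 20] bench-tray [-432.  259.]
side [578. 268.] [ 8  3 13] bench-tray [-603.  271.]
side [555. 277.] [ 9  6 28] bench-tray [-525.  297.]
side [566. 281.] [4 5 9] bench-tray [-544.  315.]
side [562. 290.] [3 6 8] bench-tray [-516.  344.]
side [558. 298.] [2 4 6] bench-tray [-494.  368.]
side [550. 308.] [16 10 27] bench-tray [-458.  394.]
side [525. 339.] [ 31  48 637] bench-tray [-355.  478.]
side [512. 332.] [ 4 24 45] bench-tray [-336.  454.]
{'spoutmid': [360.0, 221.0], 'floor mid': [372.0, 226.0], 'land': [364.0, 231.0]}
```

View pics/d.png

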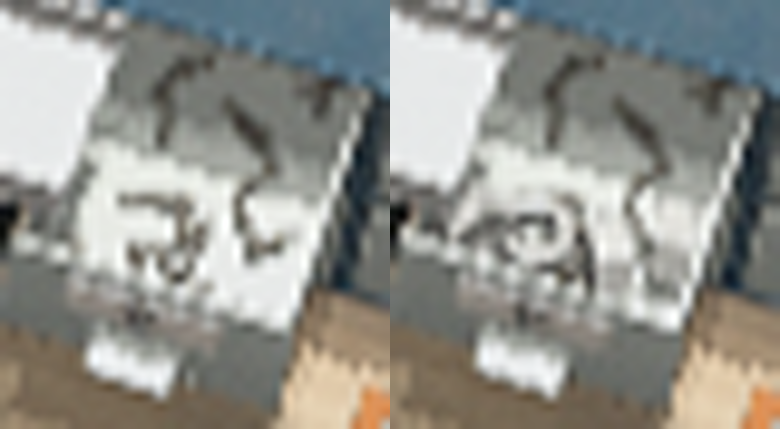

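Outside the tray, the drawer and the robot, nothing has changed. The drawer floor has changed over a roughly 30 x 13 px patch, which is several nuts' worth. One nut is in plain view and others lie partly behind the front wall, at left and right. The drawer has not moved, so I'll push it shut on the right half of its face.

Run:
```python
from r import *
Y=-270; o=ori((0,-1),-1)
q=None
for s in(1,-1):
    j=ctrl.inverse_kinematics(T((-75,Y),UP),ori((0,-1),s)); print(s,j)
    if j is not None and (q is None or abs(j[5])<abs(q[5])): q,o=j,ori((0,-1),s)
ctrl.move_to(T((-75,Y),255),o); ctrl.line_to(T((-75,Y),130),vel=150)
f0=current_ft_force(); ex=np.array([*R[:,0],0])
ctrl.line_to(T((30,Y),130),vel=50); print("F",((current_ft_force()-f0)@ex).round(1),current_t())
for x in np.arange(32,64,2):
    ctrl.line_to(T((x,Y),130),vel=30); F=(current_ft_force()-f0)@ex; print(x,round(F,1),end="; ")
    if F<-15: break
print(current_t())
for x in (x-6,-20): ctrl.line_to(T((x,Y),130),vel=60)
ctrl.line_to(T((-75,Y),255),vel=200); ctrl.goto_joints([1.157,0.423,1.63,0,1.089,-0.019])
im1=imaging.read_camera("top");im2=imaging.read_camera("side"); print(current_t())
cv2.imwrite("pics/e_top.png",im1);cv2.imwrite("pics/e_side.png",im2)
cv2.imwrite("pics/e.png",np.hstack([cv2.resize(im1[150:280,230:430],None,fx=2.4,fy=2.4,interpolation=cv2.INTER_CUBIC),cv2.resize(im2[140:270,270:400],None,fx=2.4,fy=2.4,interpolation=cv2.INTER_CUBIC)]))
```

```text
1 [-5.24425814e-01  4.01275144e-01  1.85442559e+00 -4.44089210e-16
  8.85891918e-01  2.52966684e+00]
-1 [-5.24425814e-01  4.01275144e-01  1.85442559e+00 -4.44089210e-16
  8.85891918e-01 -6.11925814e-01]
F 1.6 35.6583
32 1.0; 34 0.9; 36 1.2; 38 0.1; 40 1.0; 42 1.2; 44 0.8; 46 0.8; 48 1.5; 50 -4.7; 52 -12.2; 54 -19.4; 38.6583
44.1833
```

View pics/e.png

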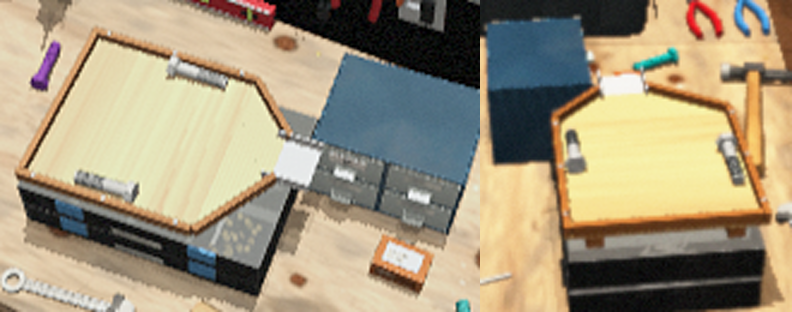

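The drawer is shut, with its pull at (345,172) in line with the neighbouring drawer's at (420,197). The tray and spout hold no nuts, both bolts lie in place, and no nut is on the bench. Handing in.

Run:
```python
from plant import workorder,current_t
workorder.finish_job(); print(current_t())
```

```text
the job is handed in; nothing more can be done
the job is handed in; nothing more can be done
```

I swept the four nuts one at a time along the tray and off the spout end, with the fingertips set as a narrow cradle. Then I pushed the drawer shut on the right half of its face and handed the job in at about 44 s, with the arm clear.

**Last checks:**
- **Tray and spout:** both views show no nuts left, and both bolts lie in place.
- **Surroundings:** comparing pictures from before and after the sweeping showed no nut and no moved object outside the tray and drawer. After shutting the drawer I only looked over the area around it, and saw nothing moved.
- **Drawer:** it looks flush with the drawer beside it. The push force rose sharply to 19 N at the stop, at about the expected position.

**Not fully confirmed:** before shutting, I could see only one nut clearly in the drawer. The front wall and spout partly hid the rest. That the other three are inside follows from the wider change on the drawer floor and no nut being visible anywhere else.

The tray corners measured from the two cameras disagreed by about 6 mm in y. The nut positions agreed to about 2 mm, so this did not affect the pushing.

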